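Clip the viewing tube into the classroom microscope and switch its lamp on

TASK

Put the black viewing tube back on the microscope: press it sideways into both blue spring clips on the sloping arm until it is fully home in each, with its silver nose towards the black stage and its white band between the clips, and let go of it. Then flip the red-knobbed lamp lever all the way over, and leave everything else on the table where it is.

Things in the scene. Friction and masses are not known exactly. Their poses are not given: they have to be found in the camera images.
- tube_mid (a point): centre of the loose black viewing tube (about 0.12 kg), 40 mm above the table at the start, level on a wooden rest. x runs along the tube from nose to eyepiece; roll is free. Barrel 28 mm in diameter, x = -65 to +60 mm; silver nose 18 mm in diameter, -85 to -65; eyepiece 34 mm in diameter, +60 to +85. White band on the middle of the barrel, x = -20 to +20: grasp it there
- tube_nose (a point): end of the black tube's silver nose, on its axis, 85 mm from the centre
- seat (a point): where the tube's centre belongs: midway between the clips, on the axis of a tube fully home, 175 mm above the table. x runs up the sloping arm, 30 degrees above level, the way the eyepiece points; z is square to the arm, out of the clips' mouths, 30 degrees from vertical; y is level. Below lies the arm's 22 mm wide beam, its face at z = -40 mm: there is room for fingertips down to z = -30 mm
- clip_low (a point): centre of the lower blue C-shaped clip (axes as seat, 42 mm down the arm; 14 mm long in x), holding a barrel that is home. Mouth 22 mm wide, lips flared. The jaws meet the barrel when its axis is 17 mm above home, spring open as it is pushed along -z, and snap over it at about 8 mm. Both clips together take about 7 to 12 N; the barrel then rests on a hard pad
- clip_high (a point): centre of the upper blue clip, the same, 42 mm up the arm from the seat
- stage (a point): centre of the black stage's face, on the tube's axis, 126 mm down the arm from the seat: a plate square to the tube, 90 mm wide, reaching 35 mm above the axis (seat z)
- microscope: white microscope, fixed; origin on the table straight below the seat, z up, x level, the way the eyepiece points, y to the left of that. Foot 20 mm high, x = -122 to +90, y = -55 to +100 mm. Blue focus wheels at x = 36 mm reach y = -38 to +38 and 107 mm high. The lamp lever's block, 70 by 50 mm, 25 mm high, is at x = 0, y = 125 mm
- lamp (a joint): lamp lever, rad: 0 = off, leaning towards the microscope's -x; 0.8 = on, fully over towards +x. It stays where it is left; light, under 3 N at the knob. Starts between 0 and 0.12. Push the knob level from behind with the flat side of shut, upright fingers; a sloping finger back pressing down on it jams
- lamp_tip (a point): centre of the lever's red ball knob, 26 mm in diameter, 80 mm from its pivot, which is 22 mm above the table at the microscope's x = 0, y = 125 mm. The lever swings in the microscope's x-z plane, its knob from x = -31 to +31 mm, 96 mm high at both ends
- rest_a: wooden two-notch rest of the black tube, fixed: plate 130 x 56 x 8 mm, origin under its centre, x along the tube. The notches stand at x = -50 and +50 mm, 12 mm thick, 50 mm wide, 36 mm high, so that the middle is free for fingers
- spare_mid (a point): centre of the red spare tube (same shape) on a rest of its own; leave it alone
- jar: clear jar with a yellow cap, 60 mm across, 80 mm high, origin under its centre; bystander
- disc: blue disc, 150 mm across, 8 mm thick, lying flat, origin under its centre; bystander
- cup: green cup, 74 mm across, 100 mm high, origin under its centre; bystander
There are look-alikes about, which are no part of the job. Of the things shaped like the part that bears tube_mid, the black one is meant.

How it is judged:
On the way, in this order (a step that is already met when the one before it is completed fails the run):
1. the black tube is home in both clips, nose to the stage, band between the clips, and let go of (z of tube_mid in the frame of seat between -0.004 and 0.004 m and y of tube_mid in the frame of seat between -0.004 and 0.004 m and x of tube_mid in the frame of seat between -0.018 and 0.018 m and x of tube_nose in the frame of seat below -0.05 m and angle between the x axis of tube_mid and the x axis of seat, either way round below 0.07 rad and contact force between the fingers and tube below 0.1 N), for 0.2 s.
2. the lamp lever is flipped fully over (value of joint lamp above 0.7 rad), for 0.1 s.
At the end, for the whole second after the job is handed in: Black tube in both clips: axis within 4 mm of home (across and in depth) and within 4 degrees of the arm's slope, centre within 18 mm of midway between the clips, silver nose towards the stage; lamp lever over by more than 0.7 of its 0.8 rad (z of tube_mid in the frame of seat between -0.004 and 0.004 m and y of tube_mid in the frame of seat between -0.004 and 0.004 m and x of tube_mid in the frame of seat between -0.018 and 0.018 m and x of tube_nose in the frame of seat below -0.05 m and angle between the x axis of tube_mid and the x axis of seat, either way round below 0.07 rad and value of joint lamp above 0.7 rad); the robot touches nothing.
It fails at once if the red spare tube is moved by more than 20 mm (distance of spare_mid from where it was at the start of the episode above 0.02 m).
It fails at once if the jar, the disc or the cup is moved by more than 20 mm (distance of any of jar, disc, cup from where it was at the start of the episode above 0.02 m).
It also fails if it takes over 59 s, if anything falls off the work surface, if the arm or the gripper's body presses on something with over 40 N, if the wrist force passes 120 N, or if a joint passes its speed limit or range.

ROBOT

A 7-joint arm with a two-finger parallel gripper is mounted at the origin on the work surface. World frame = base frame: x ahead of the robot, y to its left, z up, the work surface at z = 0. Lengths are in m, angles in rad, forces in N, time in s.
With the tool pointing down it reaches from about 0.35 to 0.9 m from the base axis. Payload 19.9 kg.
Tool frame: the origin (TCP) lies between the finger pads; the fingertips stand 8 mm ahead of it and the grasp point (between the pads) lies 11 mm behind it; z points along the fingers, y is the line along which they close (so a half turn about z gives the same grasp; the last joint's range is limited). The gripper opens to 85 mm and grips with 20 to 120 N. Pads are 22 mm wide; open, the fingers measure 114 mm over their backs; the gripper's body (76 mm by 85 mm) begins 54 mm behind the grasp point. The pads swing forward as they close: fully open they stand 13 mm farther back than shut.
Start: joints at [-1.254, 0.417, -0.01, 1.614, 0.005, 1.111, -0.053], TCP at [0.219, 0.585, 0.239] pointing down, gripper open.
Joint ranges: [-2.81, 2.81], [-0.39, 2.02], [-1.27, 1.25], [0.06, 2.57], [-1.19, 4.33], [0.19, 2], [-2.82, 2.82]. Speed limits (rad/s): [1.89, 1.89, 2.39, 2.39, 3.01, 3.01, 3.01].

INTERFACE

Orientations are given as a unit quaternion [w, x, y, z].
In Python, from bench import observe, eyes, bot gives the robot as it stands.
- The arm moves only by the shell command python3 -m pendant 'ROWS'. ROWS is JSON, a list of rows, each a list of 3 entries, a list of its own where there are three numbers: the opening, from -1 (shut) to 1 (fully open), then the shift along the tool's x, y, z in cm, then the turn, a rotation vector about the tool's x, y, z in degrees. In form: [[grip, [x, y, z], [wx, wy, wz]], ...]. A call has 1 to 5 rows; each row is the pose to reach, as a shift and turn from the pose commanded when the call began, along the tool's axes at that moment; what a row does not reach only later rows make up. A row lasts 1/10 s, in which the tool goes at most 50 mm and 8.59 degrees, less where a joint would pass 70% of its speed; a pose out of reach is approached as far as the arm can. A call with a gripper value outside its range is refused whole. The fingers move at their own pace and stop on an object; the grip force is fixed at half the most. Time passes only in rows, so rows that repeat a pose let the fingers close. It gives the time, the measured TCP pose, the force, the opening and the grip force at its end, in the units of the state.
- observe(): the state, without advancing time (a new reading comes with each control period).
- eyes.read_camera(name): name is "scene" or "top" or "wrist"; returns (picture, depth): 420x560x3 uint8, red, green, blue; 420x560 float32, m along the optical axis (not along the pixel's ray), 0 where there is no reading.
- eyes.calibration(name): a dict with "fx", "fy", "cx", "cy" (pixels), "D" ([k1, k2, p1, p2, k3] as OpenCV has them; the pictures are not rectified), "extrinsics" (4x4, takes a point from world to camera coordinates). Camera axes: x right, y up, looking along -z (the intrinsics and any distortion apply to the point x, -y, -z); pixel columns grow to the right and rows downward; lengths in m; the calibration is good to about 2 mm. A picture is of the moment at which its call begins: read the wrist's pose just before it. calibration takes no time and is no camera call; for the wrist camera it gives the pose at the moment of the call.
- bot.hand_in(): hands the job in; it is judged then, once.
The state is a dict: "time_s": time; "qpos": joint angles; "qd": joint speeds; "joint_efforts": joint torques, N m; "tool_pos": TCP position; "ee_rot": TCP orientation; "force": force on the tool from outside, world axes, zero at the start; "wrist_torque": the same for the moment, N m; "gripper_width": finger opening in m; "grip_force": force on a finger pad.
Only numpy, scipy, OpenCV 4.12 (cv2) and the standard library are available. Lean on these libraries where they do the work, as an engineer would, in place of code of your own. Each camera call takes 0.05 s, during which the arm holds its last target. There are 200 camera calls.

## Working session

There is one attempt and no reset: what is moved stays moved. The work goes in short steps, Python scripts to look and compute and a shell command to move; the robot and the scene stay as the last step left them, time stands still between calls to the robot, and variables do not carry over. Pictures are saved under pics/ and viewed, at most 10 in all, crops included, and the job is handed in when it is done.

```bash
mkdir -p pics; cat > h.py <<'E'
import numpy as np, cv2
from bench import observe, eyes, bot
from scipy.spatial.transform import Rotation as R
def cloud(name):
    c=eyes.calibration(name); im,d=eyes.read_camera(name)
    K=np.array([[c['fx'],0,c['cx']],[0,c['fy'],c['cy']],[0,0,1]]); 
    v,u=np.mgrid[:420,:560]
    p=cv2.undistortPoints(np.stack([u,v],-1).reshape(-1,1,2).astype(np.float64),K,np.array(c['D'],float)).reshape(420,560,2)
    P=np.stack([p[...,0]*d,-p[...,1]*d,-d,np.ones_like(d)],-1)
    W=P@np.linalg.inv(np.array(c['extrinsics'])).T
    W=W[...,:3]; W[d==0]=np.nan
    return im,W
E
python3 - <<'E'
from h import *
print(observe())
for n in ('top','scene'):
    im,W=cloud(n); np.savez(f'{n}.npz',im=im,W=W)
    cv2.imwrite(f'pics/{n}0.png',im[...,::-1])
    C=np.linalg.inv(np.array(eyes.calibration(n)['extrinsics'])); print(n,C.round(3))
E
```

```text
{'time_s': 0.0, 'qpos': array([-1.25347388,  0.41795306, -0.01030395,  1.61422743,  0.00469518,
        1.11070289, -0.05300307]), 'qd': array([-0.00026417, -0.00125428,  0.00213772,  0.00062956, -0.00213096,
       -0.00051359,  0.0007923 ]), 'joint_efforts': array([-1.00603793e-03, -8.64458299e+01,  6.78490587e-01, -4.34907997e+01,
        1.91104144e-02,  7.14219655e-03,  9.83343352e-05]), 'tool_pos': array([0.21936283, 0.58484851, 0.23865093]), 'ee_rot': array([-6.88977285e-05,  1.78448216e-01,  9.83949101e-01, -6.29676793e-04]), 'force': array([ 1.01682429, -0.15750228,  0.42401099]), 'wrist_torque': array([ 0.03262024,  0.00838754, -0.01557854]), 'grip_force': 0.0, 'gripper_width': 0.08558012319426489}
top [[ 0.019  0.997 -0.072  0.416]
 [-0.999  0.017 -0.029 -0.067]
 [-0.028  0.072  0.997  1.21 ]
 [ 0.     0.     0.     1.   ]]
scene [[ 0.734 -0.517  0.441  0.956]
 [ 0.679  0.554 -0.481 -0.548]
 [ 0.005  0.653  0.758  0.919]
 [ 0.     0.     0.     1.   ]]
```

View pics/top0.png

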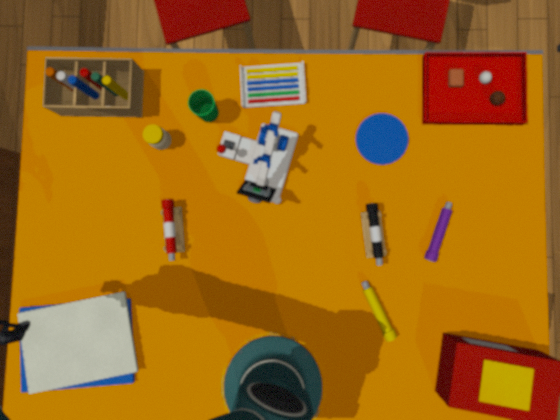

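View pics/scene0.png

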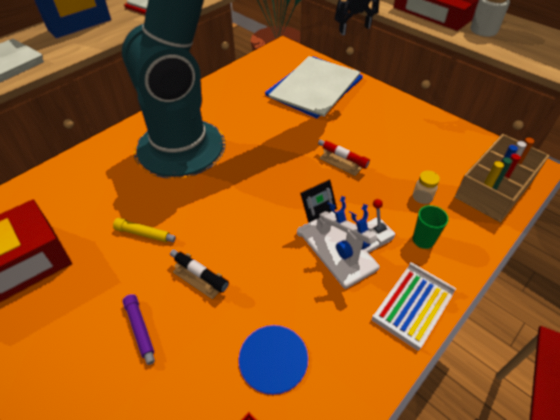

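The top view shows the black tube at (375,235), with its eyepiece at (374,210) and nose at (380,262). The microscope is at (267,155), its stage at (257,188), and the red knob at (222,148). Next I'll measure them from both clouds.

```bash
cat > m.py <<'E'
from h import *
for n,bt,bm in (('top',(360,200,392,268),(205,105,305,208)),('scene',(165,245,232,297),(295,178,400,288))):
    z=np.load(n+'.npz'); im=z['im'];W=z['W']
    hsv=cv2.cvtColor(im,cv2.COLOR_RGB2HSV).astype(int)
    def sel(b,m):
        mm=np.zeros(m.shape,bool); mm[b[1]:b[3],b[0]:b[2]]=1
        mm&=m&np.isfinite(W[...,2]); return W[mm]
    H,S,V=hsv[...,0],hsv[...,1],hsv[...,2]
    p=sel(bt,(W[...,2]>0.038)); 
    m=p.mean(0); u,s,vt=np.linalg.svd(p-m); d=vt[0]; 
    if d[0]<0:d=-d
    t=(p-m)@d; print(n,'tube n',len(p),m.round(4),d.round(3),np.percentile(t,[0,1,99,100]).round(3),'mid',(m+d*(t.min()+t.max())/2).round(4))
    w=sel(bt,(W[...,2]>0.04)&(S<70)&(V>120)); print(' white',len(w),w.mean(0).round(4))
    k=sel(bm,((H<8)|(H>172))&(S>150)&(W[...,2]>0.07)&(V>60)); print(' knob',len(k),k.mean(0).round(4),k.min(0).round(3),k.max(0).round(3))
    b=sel(bm,(H>100)&(H<130)&(S>120)&(W[...,2]>0.03)); print(' blue',len(b))
    lab=np.zeros(len(b),int)
    crit=(3,50,1e-4); _,l,c=cv2.kmeans(b.astype(np.float32),3 if n=='top' else 4,None,crit,10,cv2.KMEANS_PP_CENTERS)
    for i in range(len(c)): q=b[l[:,0]==i]; print('   ',len(q),c[i].round(4),q.min(0).round(3),q.max(0).round(3))
    s_=sel(bm,(V<60)&(W[...,2]>0.05)); print(' dark',len(s_),s_.mean(0).round(4),s_.min(0).round(3),s_.max(0).round(3))
    a=sel(bm,(W[...,2]>0.10)&(S<80)&(V>100)); print(' whitearm',len(a),a.mean(0).round(4),a.min(0).round(3),a.max(0).round(3))
    x0,y0,x1,y1=bm; c=cv2.resize(im[y0-10:y1+10,x0-10:x1+10],None,fx=4,fy=4,interpolation=2); cv2.imwrite(f'pics/{n}_c.png',c[...,::-1])
E
python3 m.py; python3 -c "
import cv2,numpy as np
a=cv2.imread('pics/top_c.png');b=cv2.imread('pics/scene_c.png');h=max(len(a),len(b));f=lambda q:cv2.copyMakeBorder(q,0,h-len(q),0,0,0);o=np.hstack([f(a),f(b)]);k=800/o.shape[1];cv2.imwrite('pics/c2.png',cv2.resize(o,None,fx=k,fy=k,interpolation=3))"
```

```text
top tube n 709 [ 0.4278 -0.2701  0.0509] [0.989 0.144 0.017] [-0.091 -0.088  0.077  0.079] mid [ 0.4221 -0.271   0.0508]
 white 202 [ 0.4123 -0.2723  0.0513]
 knob 40 [0.6398 0.1451 0.1075] [0.632 0.137 0.101] [0.649 0.153 0.115]
 blue 312
    66 [0.6044 0.0274 0.1483] [0.508 0.014 0.126] [0.62  0.048 0.17 ]
    84 [0.6733 0.0093 0.1939] [ 0.652 -0.006  0.175] [0.688 0.03  0.213]
    162 [0.6633 0.005  0.1036] [ 0.642 -0.029  0.089] [0.693 0.046 0.111]
 dark 254 [0.5244 0.0455 0.1155] [0.502 0.004 0.07 ] [0.558 0.09  0.144]
 whitearm 524 [0.6496 0.0167 0.1426] [ 0.501 -0.026  0.1  ] [0.72  0.143 0.218]
scene tube n 799 [ 0.4373 -0.2743  0.0505] [0.991 0.131 0.014] [-0.097 -0.093  0.074  0.075] mid [ 0.4266 -0.2757  0.0504]
 white 174 [ 0.4201 -0.2766  0.0518]
 knob 66 [0.6449 0.1277 0.1136] [ 0.598 -0.006  0.094] [0.666 0.152 0.212]
 blue 538
    145 [0.6091 0.0235 0.1467] [0.583 0.009 0.123] [0.626 0.048 0.172]
    225 [ 0.6706 -0.0178  0.0973] [ 0.647 -0.032  0.076] [0.698 0.032 0.109]
    153 [0.6819 0.0064 0.1859] [ 0.66  -0.01   0.165] [0.696 0.03  0.215]
    15 [0.5513 0.0667 0.0872] [0.544 0.062 0.078] [0.557 0.081 0.094]
 dark 541 [0.5312 0.0414 0.1092] [ 0.503 -0.     0.07 ] [0.602 0.091 0.168]
 whitearm 573 [0.6686 0.0025 0.1389] [ 0.582 -0.022  0.1  ] [0.728 0.036 0.183]
```

View pics/c2.png

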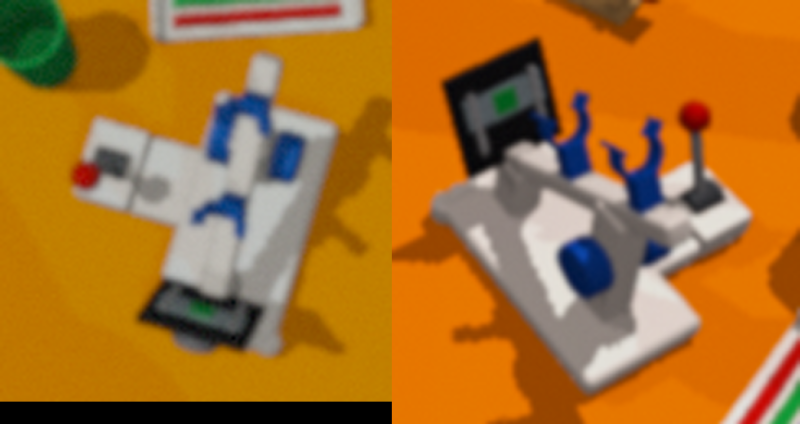

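The crop shows the two clip bodies with their mouths up and the stage at the lower end. Clip spacing of 71–75 mm matches the expected 73 mm, with yaw about -14°. Before moving, I'll check how the wrist camera is mounted.

```bash
cat >> h.py <<'E'
def T():
    o=observe(); q=np.array(o['ee_rot']); M=np.eye(4); M[:3,:3]=R.from_quat(q[[1,2,3,0]]).as_matrix(); M[:3,3]=o['tool_pos']; return M
def go(p,Rm):
    "tool-frame shift cm and turn deg from present pose to p,Rm"
    M=T(); print('shift',(M[:3,:3].T@(np.array(p)-M[:3,3])*100).round(2),'turn',np.degrees(R.from_matrix(M[:3,:3].T@Rm).as_rotvec()).round(2))
def frame(x,z):
    x=np.array(x,float);z=np.array(z,float);z/=np.linalg.norm(z);x-=x@z*z;x/=np.linalg.norm(x);return np.stack([x,np.cross(z,x),z],1)
def yawx(a): return np.array([np.cos(a),np.sin(a),0])
E
python3 - <<'E'
from h import *
C=np.linalg.inv(np.array(eyes.calibration('wrist')['extrinsics']))
print((np.linalg.inv(T())@C).round(3), eyes.calibration('wrist')['fx'])
go([0.60,0.02,0.45],frame(yawx(np.radians(-14)),[0,0,-1]))
E
```

```text
[[-0.     0.959  0.282  0.071]
 [ 1.     0.    -0.    -0.   ]
 [-0.     0.282 -0.959 -0.134]
 [ 0.     0.     0.     1.   ]] 342.8961761361611
shift [-55.48 -39.55 -21.08] turn [0.0000e+00 9.0000e-02 1.7344e+02]
```

```bash
python3 -m pendant '[[1,[-4,-2.8,-2],[0,0,8]],[1,[-8,-5.6,-4],[0,0,16]],[1,[-12,-8.4,-6],[0,0,24]],[1,[-16,-11.2,-8],[0,0,32]],[1,[-19,-13.5,-10],[0,0,40]]]'; python3 -c "
from h import *
go([0.60,0.02,0.45],frame(yawx(np.radians(-14)),[0,0,-1]));print(observe()['qpos'].round(2))"
```

```text
time_s: 0.6
tool_pos: [0.3489, 0.3929, 0.3379]
ee_rot: [-0.0, 0.507, 0.862, -0.0]
force: [1.1, 0.3, 0.2]
gripper_width: 0.0853
grip_force: 0.0
shift [-44.8    3.81 -11.2 ] turn [-1.0000e-02  7.0000e-02  1.3309e+02]
[-1.08  0.16  0.2   1.74 -0.03  1.25 -0.36]
```

```bash
python3 -m pendant '[[1,[-4,0,-2],[0,0,8]],[1,[-8,0,-4],[0,0,16]],[1,[-12,0,-6],[0,0,24]],[1,[-16,0,-8],[0,0,32]],[1,[-20,0,-10],[0,0,40]]]'; python3 -c "
from h import *
go([0.60,0.02,0.45],frame(yawx(np.radians(-14)),[0,0,-1]));print(observe()['qpos'].round(2))"
```

```text
time_s: 1.1
tool_pos: [0.4468, 0.2191, 0.4384]
ee_rot: [-0.0, 0.771, 0.637, -0.0]
force: [1.1, 0.7, 0.1]
gripper_width: 0.0856
grip_force: 0.0
shift [-16.66  18.8   -1.17] turn [-1.000e-02  1.000e-02  9.312e+01]
[-0.9   0.05  0.4   1.63 -0.02  1.46 -0.68]
```

```bash
python3 -m pendant '[[1,[-3,3.5,0],[0,0,8]],[1,[-6,7,0],[0,0,16]],[1,[-9,10.5,-0.5],[0,0,24]],[1,[-12,14,-1],[0,0,32]],[1,[-15,17,-1],[0,0,40]]]'; python3 -m pendant '[[1,[0,0,0],[0,0,8.5]],[1,[0,0,0],[0,0,17]],[1,[0,0,0],[0,0,25.5]],[1,[0,0,0],[0,0,34]],[1,[0,0,0],[0,0,42.5]]]'; python3 -c "
from h import *
go([0.60,0.02,0.45],frame(yawx(np.radians(-14)),[0,0,-1]));print(observe()['qpos'].round(2))
im,W=cloud('wrist'); np.savez('wrist.npz',im=im,W=W);cv2.imwrite('pics/w1.png',im[...,::-1])"
```

```text
time_s: 1.6
tool_pos: [0.5872, 0.0405, 0.448]
ee_rot: [0.0, 0.942, 0.335, 0.0]
force: [0.4, 1.0, -0.6]
gripper_width: 0.0852
grip_force: 0.0
time_s: 2.1
tool_pos: [0.586, 0.0422, 0.4473]
ee_rot: [0.0, 1.0, -0.03, -0.0]
force: [-1.1, 0.3, 0.4]
gripper_width: 0.0856
grip_force: 0.0
shift [ 1.53  2.13 -0.27] turn [ 0.02  0.03 10.59]
[-0.71  0.29  0.77  1.42 -0.2   1.52 -1.58]
```

View pics/w1.png

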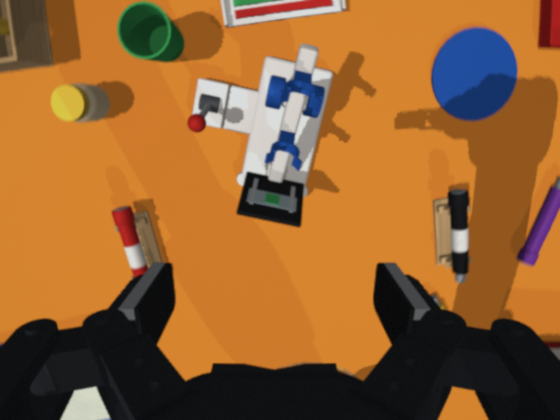

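The wrist view shows the clips at (295,92) and (285,152), the stage at (272,200), the knob at (197,123), and the tube at (459,235). Now I'll fit the microscope's pose.

```bash
cat > fit.py <<'E'
from h import *
import sys
def data(n,b):
    z=np.load(n+'.npz'); im=z['im'];W=z['W']; hsv=cv2.cvtColor(im,cv2.COLOR_RGB2HSV).astype(int)
    H,S,V=hsv[...,0],hsv[...,1],hsv[...,2]; r=np.zeros(H.shape,bool); r[b[1]:b[3],b[0]:b[2]]=1; r&=np.isfinite(W[...,2])
    return W,H,S,V,r
def line(p):
    m=p.mean(0); d=np.linalg.svd(p-m)[2][0]; return m,d*np.sign(d[0])
for n,b in (('wrist',(185,40,335,230)),('top',(205,105,305,208)),('scene',(295,178,400,288))):
    W,H,S,V,r=data(n,b)
    bl=W[r&(H>100)&(H<130)&(S>120)&(W[...,2]>0.118)]
    _,l,c=cv2.kmeans(bl[:,:2].astype(np.float32),2,None,(3,50,1e-4),10,2); l=l[:,0]
    a=bl[l==np.argmin(c[:,0])]; h=bl[l==np.argmax(c[:,0])]
    wh=W[r&(S<80)&(V>90)&(W[...,2]>0.11)&(W[...,1]<0.1)]
    m,d=line(wh[:,:2]); 
    print(n,'beam yaw',np.degrees(np.arctan2(d[1],d[0])).round(2),'at',m.round(4),len(wh))
    dc=h[:,:2].mean(0)-a[:,:2].mean(0); print('  clip yaw',np.degrees(np.arctan2(dc[1],dc[0])).round(2),np.linalg.norm(dc).round(4))
    yaw=np.radians(-14.0); X=yawx(yaw); Y=np.array([-X[1],X[0],0]); sx=X*np.cos(np.pi/6)+[0,0,.5]; sz=-.5*X+[0,0,np.cos(np.pi/6)]
    o=np.array([.64,.018,.175])
    f=lambda p:np.stack([(p-o)@sx,(p-o)@Y,(p-o)@sz],1)
    for nm,p in (('low',a),('high',h)): q=f(p); print('  ',nm,len(q),'mean',q.mean(0).round(4),'p2',np.percentile(q,2,0).round(4),'p98',np.percentile(q,98,0).round(4))
    q=f(wh); q=q[np.abs(q[:,1])<.008]; print('   beam z',np.median(q[:,2]).round(4),'ymid',np.median(f(wh)[:,1]).round(4), 'x range',np.percentile(q[:,0],[1,99]).round(4))
    st=W[r&(V<75)&(S<140)&(W[...,2]>0.06)&(W[...,0]<.57)]; q=f(st); q=q[(q[:,0]<-.1)]; print('   stage',len(q),np.percentile(q,[2,50,98],axis=0).round(4).tolist(), 'top z',np.percentile(st[:,2],98).round(3))
    k=W[r&((H<8)|(H>172))&(S>150)&(W[...,2]>0.08)&(W[...,1]>.1)]
    from scipy.optimize import least_squares as ls
    s=ls(lambda c:np.linalg.norm(k-c,axis=1)-.013,k.mean(0)-[0,0,.01],loss='soft_l1',f_scale=.002).x; print('   knob',s.round(4),len(k))
E
python3 fit.py
```

```text
wrist beam yaw -15.91 at [0.6417 0.0173] 1739
  clip yaw -15.36 0.0701
   low 505 mean [-0.0433 -0.001  -0.0056] p2 [-0.0519 -0.019  -0.0338] p98 [-0.0389  0.0197  0.0205]
   high 757 mean [ 0.0401 -0.0026 -0.0015] p2 [ 0.0312 -0.0222 -0.0304] p98 [0.0453 0.0197 0.0202]
   beam z -0.038 ymid -0.0011 x range [-0.1294  0.0708]
   stage 1716 [[-0.1333, -0.0391, -0.0438], [-0.131, 0.0027, 0.0053], [-0.129, 0.0441, 0.0372]] top z 0.141
   knob [0.642  0.1464 0.0964] 228
top beam yaw -16.56 at [0.6482 0.016 ] 478
  clip yaw -14.68 0.0712
   low 66 mean [-0.0452  0.0005 -0.0047] p2 [-0.0496 -0.0165 -0.0263] p98 [-0.04    0.018   0.0215]
   high 84 mean [ 0.0393 -0.0004 -0.0009] p2 [ 0.0321 -0.0193 -0.0228] p98 [0.0454 0.0165 0.0215]
   beam z -0.0363 ymid -0.0004 x range [-0.1547  0.0701]
   stage 312 [[-0.1375, -0.0402, -0.0403], [-0.1325, -0.0043, 0.0167], [-0.128, 0.041, 0.039]] top z 0.143
   knob [0.6407 0.1481 0.0971] 40
scene beam yaw -11.83 at [0.6701 0.0018] 541
  clip yaw -13.23 0.0748
   low 145 mean [-0.0413 -0.0021 -0.0089] p2 [-0.0509 -0.0192 -0.0339] p98 [-0.0361  0.0168  0.0201]
   high 153 mean [ 0.0431 -0.0011 -0.0123] p2 [ 0.0358 -0.0192 -0.034 ] p98 [0.0479 0.0156 0.0174]
   beam z -0.0372 ymid -0.0104 x range [-0.0585  0.0726]
   stage 538 [[-0.133, -0.0388, -0.0421], [-0.1295, -0.0061, -0.0087], [-0.1254, 0.0415, 0.0336]] top z 0.14
   knob [0.6424 0.1474 0.0986] 59
```

Microscope pose: yaw -15.1°, seat at (0.6365, 0.0184, 0.175). The knob predicted from that, (0.641, 0.147), agrees with the measured (0.642, 0.146). Next: hover over the tube.

```bash
python3 -c "
from h import *
go([0.415,-0.273,0.25],frame(yawx(np.radians(7.5)),[0,0,-1]))"
```

```text
shift [-14.85  32.63  19.75] turn [ 1.000e-02  4.000e-02 -1.149e+01]
```

```bash
python3 -m pendant '[[1,[-1.5,3.5,1],[0,0,-2]],[1,[-3,7,2.5],[0,0,-4]],[1,[-5,11,5],[0,0,-6]],[1,[-7,15,7.5],[0,0,-8]],[1,[-8.5,19,10],[0,0,-10]]]';  python3 -m pendant '[[1,[-1.5,3.5,2],[0,0,-0.5]],[1,[-3,7,4],[0,0,-1]],[1,[-4.5,10,7],[0,0,-1.5]],[1,[-6,13.5,9.5],[0,0,-1.5]],[1,[-6,13.5,9.5],[0,0,-1.5]]]'; cat > tube.py <<'E'
from h import *
M=T(); im,W=cloud('wrist'); np.savez('wt.npz',im=im,W=W)
hsv=cv2.cvtColor(im,cv2.COLOR_RGB2HSV).astype(int)
near=(W[...,2]>.042)&(W[...,2]<.075)&(np.abs(W[...,1]+.273)<.06)&(np.abs(W[...,0]-.42)<.13)
p=W[near]; m=p[:,:2].mean(0); d=np.linalg.svd(p[:,:2]-m)[2][0]; d*=np.sign(d[0]); 
for _ in range(2):
    n=np.array([-d[1],d[0]]); t=(p[:,:2]-m)@d; s=(p[:,:2]-m)@n
    bins=np.linspace(np.percentile(t,1)+.02,np.percentile(t,99)-.02,12); c=[]
    for a,b in zip(bins[:-1],bins[1:]):
        q=s[(t>=a)&(t<b)]; c.append(((a+b)/2,(np.percentile(q,2)+np.percentile(q,98))/2))
    c=np.array(c); k=np.polyfit(c[:,0],c[:,1],1); m=m+n*k[1]; d=d+n*k[0]; d/=np.linalg.norm(d)
t=(p[:,:2]-m)@d; print('yaw',np.degrees(np.arctan2(d[1],d[0])).round(2),'ends mid',(m+d*(t.min()+t.max())/2).round(4),'len',(t.max()-t.min()).round(4),'ztop',np.percentile(p[:,2],95).round(4))
w=near&(hsv[...,1]<70)&(hsv[...,2]>110)
tt=(W[w][:,:2]-m)@d; lo,hi=np.percentile(tt,[3,97]);print('white mid',(m+d*np.median(tt)).round(4),'range',(lo,hi),len(tt), 'tool',M[:3,3].round(3))
cv2.imwrite('pics/w2.png',im[...,::-1])
E
python3 tube.py
```

```text
time_s: 2.65
tool_pos: [0.4904, -0.1425, 0.3478]
ee_rot: [-0.0, 0.998, 0.063, 0.0]
force: [1.9, -0.4, -0.1]
gripper_width: 0.0852
grip_force: 0.0
time_s: 3.15
tool_pos: [0.445, -0.2865, 0.251]
ee_rot: [0.0, 0.997, 0.072, -0.002]
force: [0.1, 0.6, 0.7]
gripper_width: 0.0856
grip_force: 0.0
yaw 7.65 ends mid [ 0.4248 -0.2729] len 0.1712 ztop 0.0555
white mid [ 0.4219 -0.2734] range (np.float64(-0.09283518969596319), np.float64(0.006335736072742407)) 1226 tool [ 0.445 -0.286  0.251]
```

View pics/w2.png

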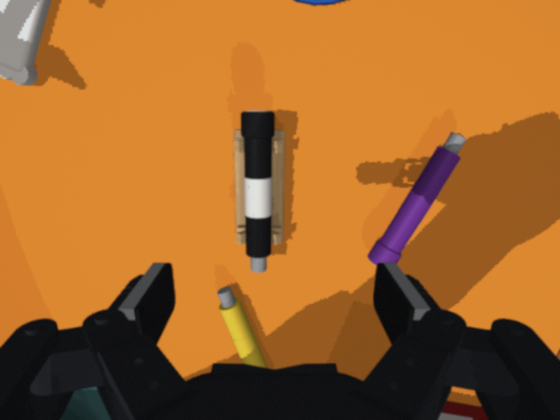

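The picture shows the tube at (258,190), nose at (258,265) and white band at (258,198). The fit gives length 171 mm, which is right, with the middle at (0.4248, -0.2729) and yaw 7.65°.

```bash
python3 -c "
from h import *
go([0.4245,-0.273,0.029],frame(yawx(np.radians(7.65)),[0,0,-1]))"
```

```text
shift [-1.96 -1.47 22.34] turn [-0.01  0.17  0.71]
```

```bash
python3 -m pendant '[[1,[-1,-0.7,4],[0,0,0.7]],[1,[-2,-1.5,8],[0,0.1,0.7]],[1,[-2,-1.5,12],[0,0.1,0.7]],[1,[-2,-1.5,14],[0,0.1,0.7]],[1,[-2,-1.5,14],[0,0.1,0.7]]]'; python3 -c "
from h import *
go([0.4245,-0.273,0.029],frame(yawx(np.radians(7.65)),[0,0,-1]))"
```

```text
time_s: 3.7
tool_pos: [0.4261, -0.2695, 0.112]
ee_rot: [-0.001, 0.998, 0.069, -0.001]
force: [1.2, -0.5, 1.3]
gripper_width: 0.0853
grip_force: 0.0
shift [-0.2   0.34  8.3 ] turn [-0.1   0.07  0.28]
```

```bash
python3 -m pendant '[[1,[-0.2,0.2,2.5],[0,0,0.3]],[1,[-0.2,0.2,5],[0,0,0.3]],[1,[-0.2,0.2,7],[0,0,0.3]],[1,[-0.2,0.2,8.3],[0,0,0.3]],[1,[-0.2,0.2,8.3],[0,0,0.3]]]'; python3 -c "
from h import *
go([0.4245,-0.273,0.029],frame(yawx(np.radians(7.65)),[0,0,-1]))"
```

```text
time_s: 4.2
tool_pos: [0.4254, -0.2728, 0.0306]
ee_rot: [-0.0, 0.998, 0.066, 0.001]
force: [-0.3, 0.4, 0.4]
gripper_width: 0.0851
grip_force: 0.0
shift [-0.09  0.01  0.16] turn [-0.02 -0.09 -0.12]
```

```bash
python3 -m pendant '[[-1,[0,0,0],[0,0,0]],[-1,[0,0,0],[0,0,0]],[-1,[0,0,0],[0,0,0]],[-1,[0,0,0],[0,0,0]],[-1,[0,0,0],[0,0,0]]]'; python3 -m pendant '[[-1,[0,0,0],[0,0,0]],[-1,[0,0,0],[0,0,0]],[-1,[0,0,-1],[0,0,0]],[-1,[0,0,-3],[0,0,0]],[-1,[0,0,-6],[0,0,0]]]'
```

```text
time_s: 4.7
tool_pos: [0.4252, -0.2728, 0.0312]
ee_rot: [-0.0, 0.998, 0.065, 0.001]
force: [-2.6, 5.5, 15.3]
gripper_width: 0.0264
grip_force: 58.0
time_s: 5.2
tool_pos: [0.4241, -0.273, 0.091]
ee_rot: [-0.0, 0.998, 0.065, -0.0]
force: [-0.1, 0.4, -0.3]
gripper_width: 0.0265
grip_force: 59.4
```

```bash
python3 -m pendant '[[-1,[0,0,-4],[0,0,0]],[-1,[0,0,-8],[0,0,0]],[-1,[0,0,-12],[0,0,0]],[-1,[0,0,-16],[0,0,0]],[-1,[0,0,-16],[0,0,0]]]'; cat > hand.py <<'E'
from h import *
M=T(); im,W=cloud('wrist'); P=(W-M[:3,3])@M[:3,:3]
ok=(np.abs(P[...,1])<.03)&(np.abs(P[...,2])<.05)&(np.abs(P[...,0])<.12)
V=im.max(-1)
p=P[ok]; print(len(p))
for a in np.arange(-.1,.1,.01):
    q=p[(p[:,0]>=a)&(p[:,0]<a+.01)]
    if len(q)>5: print(a.round(3),len(q),'y',np.percentile(q[:,1],[3,97]).round(4),'ztop',np.percentile(q[:,2],5).round(4), 'V',np.median(V[ok][(p[:,0]>=a)&(p[:,0]<a+.01)]))
print('x',p[:,0].min(),p[:,0].max())
cv2.imwrite('pics/w3.png',im[...,::-1])
E
python3 hand.py
```

```text
time_s: 5.7
tool_pos: [0.4257, -0.2745, 0.2554]
ee_rot: [0.001, 0.998, 0.065, 0.004]
force: [0.2, -0.4, -1.5]
gripper_width: 0.0262
grip_force: 59.4
28939
-0.04 82 y [-0.0129  0.0143] ztop -0.0182 V 33.0
-0.03 1155 y [-0.0116  0.0134] ztop -0.0224 V 37.0
-0.02 1379 y [-0.0122  0.0136] ztop -0.0227 V 199.0
-0.01 2014 y [-0.0141  0.0154] ztop -0.0347 V 176.0
-0.0 3438 y [-0.0292  0.0285] ztop -0.0433 V 79.5
0.01 5502 y [-0.0238  0.0251] ztop -0.0481 V 74.0
0.02 1817 y [-0.0121  0.0128] ztop -0.0223 V 35.0
0.03 1968 y [-0.0122  0.0129] ztop -0.0223 V 34.0
0.04 2091 y [-0.0122  0.0128] ztop -0.0223 V 34.0
0.05 2192 y [-0.0123  0.0127] ztop -0.0226 V 33.0
0.06 2919 y [-0.0147  0.0153] ztop -0.0249 V 34.0
0.07 3127 y [-0.0149  0.0155] ztop -0.025 V 34.0
0.08 1255 y [-0.014   0.0148] ztop -0.0246 V 36.0
x -0.03520767854548592 0.08495763254759603
```

View pics/w3.png

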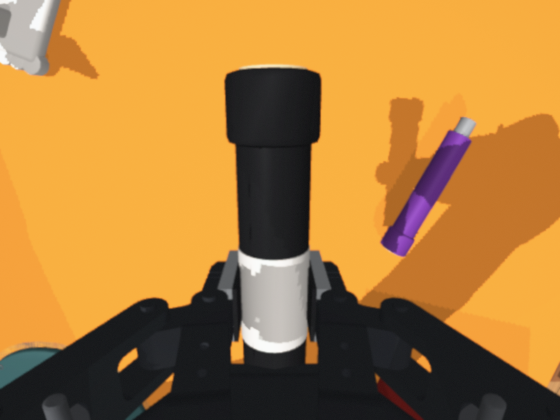

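The tube is in hand, straight and centred: eyepiece end at tool x = 85 mm, axis 8.3 mm behind the TCP. Moving on to the pre-seat pose.

```bash
cat > seat.py <<'E'
from h import *
import sys
yaw=np.radians(-15.1); X=yawx(yaw); Y=np.array([-X[1],X[0],0]); c=np.cos(np.pi/6)
sx=X*c+[0,0,.5]; sz=-.5*X+[0,0,c]; seat=np.array([.6365,.0184,.175]); RS=frame(sx,-sz); S=np.stack([sx,Y,sz],1)
if __name__=='__main__':
    h=float(sys.argv[1]); go(seat+(h-.0083)*sz,RS)
    M=T(); print('axis in seat',((M[:3,3]-.0083*M[:3,2]-seat)@S*1000).round(1),'q',observe()['qpos'].round(2),'F seat',(observe()['force']@S).round(1))
E
python3 seat.py 0.06
```

```text
shift [ 22.33 -27.21   3.42] turn [-5.9  29.27 22.02]
axis in seat [ -67.6 -337.   138.7] q [-0.26  0.26  0.91  1.92 -0.24  1.07 -0.69] F seat [-0.6 -0.3 -1.4]
```

```bash
python3 -m pendant '[[-1,[2,-3,-1],[-0.6,3.5,2.5]],[-1,[5,-7,-2],[-1.5,7,5]],[-1,[8,-11,-2.5],[-2.5,11,8]],[-1,[11,-15,-2.5],[-3,15,11]],[-1,[13,-19,-2.5],[-4,19,14]]]'; python3 seat.py 0.12
```

```text
time_s: 6.25
tool_pos: [0.5275, -0.0716, 0.2755]
ee_rot: [0.023, 0.985, -0.055, 0.164]
force: [1.6, -1.5, -1.1]
gripper_width: 0.0262
grip_force: 59.4
shift [  4.01 -11.03   1.45] turn [-2.08 10.9   8.36]
axis in seat [ -19.  -115.5  136.1] q [-0.76  0.05  0.84  2.06  0.01  0.72 -1.61] F seat [ 1.1 -1.  -1.9]
```

```bash
python3 -m pendant '[[-1,[1.5,-4,0],[-0.6,3,2.5]],[-1,[3,-7.5,0.5],[-1.2,6.5,5]],[-1,[4,-11,1.5],[-2,10.9,8.4]],[-1,[4,-11,1.5],[-2,10.9,8.4]],[-1,[4,-11,1.5],[-2,10.9,8.4]]]'; python3 seat.py 0.03
```

```text
time_s: 6.75
tool_pos: [0.5812, 0.0314, 0.2698]
ee_rot: [0.035, 0.958, -0.125, 0.254]
force: [0.1, -0.6, -0.6]
gripper_width: 0.0263
grip_force: 59.5
shift [ 0.22 -0.2   8.88] turn [0.05 0.25 0.23]
axis in seat [ -1.8  -1.9 118.8] q [-0.96  0.12  0.79  2.07  0.28  0.53 -2.23] F seat [-0.1 -0.5 -0.7]
```

```bash
python3 -m pendant '[[-1,[0.2,-0.2,3],[0,0.2,0.2]],[-1,[0.2,-0.2,6],[0,0.2,0.2]],[-1,[0.2,-0.2,8.4],[0,0.2,0.2]],[-1,[0.2,-0.2,8.4],[0,0.2,0.2]],[-1,[0.2,-0.2,8.4],[0,0.2,0.2]]]'; python3 seat.py 0.0; cat > chk.py <<'E'
from seat import *
im,W=cloud('wrist'); Q=(W-seat)@S; hsv=cv2.cvtColor(im,cv2.COLOR_RGB2HSV).astype(int)
b=(hsv[...,0]>100)&(hsv[...,0]<130)&(hsv[...,1]>120)&(Q[...,0]>.03)&(Q[...,0]<.055)&(np.abs(Q[...,1])<.04)&(np.abs(Q[...,2])<.05)
q=Q[b];print('blue',len(q),np.percentile(q,[2,50,98],axis=0).round(4).tolist())
t=(im.max(-1)<60)&(Q[...,0]>.03)&(Q[...,0]<.055)&(np.abs(Q[...,1])<.03)&(np.abs(Q[...,2])<.08); q=Q[t]; print('tube',len(q),np.percentile(q,[2,50,98],axis=0).round(4).tolist())
sc,_=eyes.read_camera('scene'); sc=cv2.resize(sc[160:290,280:410],(520,520),interpolation=3)
w=cv2.resize(im[:300,140:420],(280,300)); o=np.zeros((520,800,3),np.uint8); o[:,:520]=sc; o[:300,520:]=w
cv2.imwrite(f'pics/{sys.argv[1]}.png',o[...,::-1])
E
python3 chk.py c3
```

```text
time_s: 7.25
tool_pos: [0.624, 0.0191, 0.1994]
ee_rot: [0.035, 0.957, -0.129, 0.256]
force: [-0.1, 0.0, -0.4]
gripper_width: 0.0266
grip_force: 59.5
shift [-0.16 -0.27  3.55] turn [ 0.12  0.01 -0.21]
axis in seat [ 1.6 -2.6 35.5] q [-0.76  0.32  0.67  2.05  0.03  0.35 -2.02] F seat [-0.3  0.  -0.3]
blue 987 [[0.0329, -0.0219, 0.0113], [0.0407, 0.015, 0.0172], [0.0497, 0.0208, 0.0401]]
tube 4995 [[0.0305, -0.0156, 0.0403], [0.0431, -0.0032, 0.0474], [0.0545, 0.0094, 0.0497]]
```

View pics/c3.png

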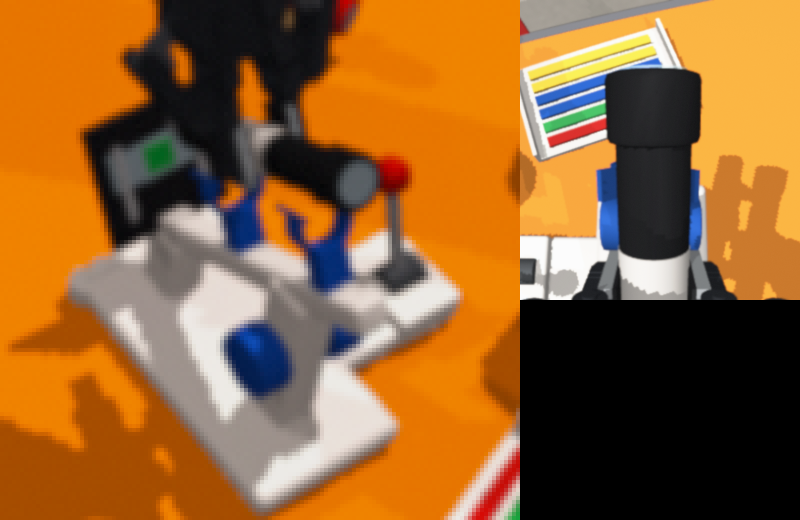

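The tube lies above and along the clips, about 2.6 mm off laterally, so I'll correct that while moving to contact.

```bash
python3 -m pendant '[[-1,[-0.1,-0.25,0.5],[0.1,0,-0.2]],[-1,[-0.1,-0.25,1.3],[0.1,0,-0.2]],[-1,[-0.1,-0.25,1.7],[0.1,0,-0.2]],[-1,[-0.1,-0.25,1.7],[0.1,0,-0.2]]]'; python3 seat.py 0.0
```

```text
time_s: 7.75
tool_pos: [0.6323, 0.02, 0.1834]
ee_rot: [0.034, 0.958, -0.127, 0.257]
force: [-2.9, -3.5, 0.5]
gripper_width: 0.0263
grip_force: 59.7
shift [-0.04  0.05  1.78] turn [-0.   -0.    0.01]
axis in seat [ 0.4  0.5 17.8] q [-0.71  0.36  0.63  2.05 -0.    0.32 -2.  ] F seat [-1.4 -4.1  1.4]
```

```bash
python3 -m pendant '[[-1,[0,0.05,0.2],[0,0,0]],[-1,[0,0.05,0.4],[0,0,0]],[-1,[0,0.05,0.4],[0,0,0]]]'; python3 seat.py 0.0
```

```text
time_s: 8.05
tool_pos: [0.6346, 0.0195, 0.1807]
ee_rot: [0.034, 0.957, -0.127, 0.257]
force: [-1.4, -2.8, 2.4]
gripper_width: 0.0261
grip_force: 60.0
shift [-0.1   0.06  1.43] turn [-0.07 -0.07  0.02]
axis in seat [ 1.   0.6 14.3] q [-0.7   0.37  0.62  2.04 -0.01  0.31 -1.99] F seat [ 0.6 -3.   2.4]
```

```bash
python3 -m pendant '[[-1,[-0.05,0.1,0.3],[0,0,0]],[-1,[-0.1,0.1,0.6],[0,0,0]],[-1,[-0.1,0.1,0.9],[0,0,0]],[-1,[-0.1,0.1,0.9],[0,0,0]]]'; python3 seat.py 0.0
```

```text
time_s: 8.45
tool_pos: [0.6382, 0.0179, 0.1722]
ee_rot: [0.034, 0.957, -0.126, 0.258]
force: [13.4, -2.6, -11.8]
gripper_width: 0.0266
grip_force: 60.1
shift [-0.01 -0.    0.5 ] turn [-0.08 -0.1   0.05]
axis in seat [ 0.1 -0.   5. ] q [-0.68  0.38  0.6   2.04 -0.02  0.29 -1.98] F seat [  5.9   1.  -17. ]
```

```bash
python3 -m pendant '[[-1,[0,0,0.3],[0,0,0]],[-1,[0,0,0.5],[0,0,0]],[-1,[0,0,0.6],[0,0,0]],[-1,[0,0,0.6],[0,0,0]]]'; python3 seat.py 0.0
```

```text
time_s: 8.85
tool_pos: [0.6401, 0.0176, 0.1679]
ee_rot: [0.033, 0.958, -0.126, 0.257]
force: [-30.5, 4.3, 36.8]
gripper_width: 0.0261
grip_force: 66.9
shift [0.03 0.02 0.03] turn [-0.15 -0.02  0.02]
axis in seat [-0.3  0.2  0.3] q [-0.67  0.39  0.59  2.04 -0.03  0.29 -1.97] F seat [-8.  -3.8 47.2]
```

The push rose to 47 N with the axis estimated 0.3 mm from home, so the tube is on the hard pad. I'll ease the load, release and check.

```bash
python3 -m pendant '[[-1,[0,0,-0.15],[0,0,0]],[0.3,[0,0,-0.15],[0,0,0]],[0.3,[0,0,-0.15],[0,0,0]],[0.3,[0,0,-0.15],[0,0,0]],[0.3,[0,0,-0.15],[0,0,0]]]'; python3 -m pendant '[[0.3,[0,0,-2],[0,0,0]],[0.3,[0,0,-5],[0,0,0]],[0.3,[0,0,-8],[0,0,0]],[0.3,[0,0,-11],[0,0,0]],[0.3,[0,0,-14],[0,0,0]]]'; cat > chk2.py <<'E'
from seat import *
im,W=cloud('wrist'); Q=(W-seat)@S; V=im.max(-1)
near=(np.abs(Q[...,1])<.019)&(Q[...,2]>.001)&(Q[...,2]<.03)&(np.abs(Q[...,0])<.11)
for a in np.arange(-.09,.1,.01):
    m=near&(Q[...,0]>=a)&(Q[...,0]<a+.01); q=Q[m]
    if len(q)>20: print(a.round(2),len(q),'y',np.percentile(q[:,1],[3,97]).round(4),'ztop',np.percentile(q[:,2],[50,95]).round(4),'V',np.median(V[m]))
sc,_=eyes.read_camera('scene'); o=np.hstack([cv2.resize(sc[160:290,280:410],(400,400),interpolation=3),cv2.resize(im[:400,80:480],(400,400))])
cv2.imwrite(f'pics/{sys.argv[1]}.png',o[...,::-1])
E
python3 chk2.py c4; python3 seat.py 0
```

```text
time_s: 9.35
tool_pos: [0.6397, 0.0176, 0.1683]
ee_rot: [0.034, 0.958, -0.126, 0.257]
force: [0.6, 0.6, -0.4]
gripper_width: 0.0557
grip_force: 0.0
time_s: 9.85
tool_pos: [0.5714, 0.0355, 0.2901]
ee_rot: [0.034, 0.958, -0.126, 0.257]
force: [-0.3, -0.4, 0.7]
gripper_width: 0.0553
grip_force: 0.0
-0.09 125 y [-0.0079  0.0086] ztop [0.0077 0.0094] V 164.0
-0.08 213 y [-0.0079  0.0085] ztop [0.0077 0.0095] V 157.0
-0.07 236 y [-0.0128  0.0125] ztop [0.0122 0.0144] V 32.0
-0.06 364 y [-0.0134  0.013 ] ztop [0.0122 0.0144] V 31.0
-0.05 524 y [-0.0178  0.0182] ztop [0.0128 0.016 ] V 33.0
-0.04 514 y [-0.0176  0.0174] ztop [0.0124 0.0152] V 32.0
-0.03 390 y [-0.013   0.0129] ztop [0.0127 0.0148] V 34.0
-0.02 420 y [-0.013   0.0127] ztop [0.0126 0.0151] V 234.0
-0.01 428 y [-0.0129  0.0126] ztop [0.0128 0.0151] V 235.0
-0.0 441 y [-0.0127  0.0125] ztop [0.0129 0.0152] V 235.0
0.01 451 y [-0.0126  0.0123] ztop [0.0127 0.0151] V 222.0
0.02 456 y [-0.0125  0.0123] ztop [0.0125 0.0148] V 32.0
0.03 622 y [-0.0171  0.0176] ztop [0.0129 0.0156] V 34.0
0.04 683 y [-0.0177  0.018 ] ztop [0.0126 0.0159] V 35.0
0.05 512 y [-0.0137  0.0134] ztop [0.0127 0.0154] V 30.5
0.06 612 y [-0.0157  0.0147] ztop [0.0149 0.0173] V 31.0
0.07 651 y [-0.0155  0.0145] ztop [0.0152 0.0176] V 31.0
0.08 224 y [-0.0146  0.0136] ztop [0.0128 0.0167] V 38.0
shift [-0.1   0.16 14.34] turn [-0.34 -0.16  0.01]
axis in seat [  0.6   0.7 143.4] q [-1.09  0.05  0.88  2.07  0.34  0.59 -2.29] F seat [-0. -0. -1.]
```

View pics/c4.png

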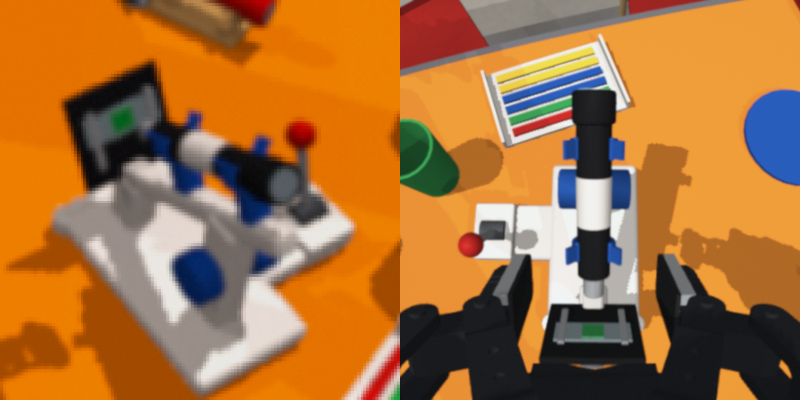

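The tube is home: its top is 14.5 mm above the seat axis at every point along the barrel, it is centred to within 0.5 mm, and the band sits between the clips. Lever next.

```bash
cat > lev.py <<'E'
from seat import *
x,z=float(sys.argv[1]),float(sys.argv[2]); b=seat*[1,1,0]
go(b+X*x+Y*.125+[0,0,z],frame(X,[0,0,-1]))
M=T(); d=M[:3,3]-b; print('tool in scope',(np.array([d@X,d@Y,d[2]])*1000).round(1),'F',(observe()['force']@np.stack([X,Y,[0,0,1]],1)).round(1),'q',observe()['qpos'].round(2))
E
python3 lev.py -0.078 0.2
```

```text
shift [ -5.58 -12.38   7.5 ] turn [ -0.33 -30.16   0.1 ]
tool in scope [-67.    0.8 292.3] F [ 0.5 -0.  -0.8] q [-1.09  0.05  0.88  2.07  0.34  0.59 -2.29]
```

```bash
python3 -m pendant '[[-1,[-1,-3,0],[0,-6,0]],[-1,[-2,-6,1],[0,-13,0]],[-1,[-3.5,-9,3],[0,-20,0]],[-1,[-5,-11.5,5],[0,-27,0]],[-1,[-5.6,-12.4,7.5],[-0.3,-30.2,0]]]'; python3 -m pendant '[[-1,[0,0,0],[0,0,0]],[-1,[0,0,0],[0,0,0]]]';python3 lev.py -0.078 0.082
```

```text
time_s: 10.45
tool_pos: [0.5942, 0.1608, 0.1943]
ee_rot: [0.001, 0.991, -0.13, -0.004]
force: [0.1, 0.5, 0.6]
gripper_width: -0.0002
grip_force: 0.0
time_s: 10.65
tool_pos: [0.5937, 0.1573, 0.1957]
ee_rot: [0.003, 0.991, -0.132, -0.002]
force: [-1.1, -0.1, 0.7]
gripper_width: 0.0001
grip_force: 0.0
shift [-0.02 -0.27 11.37] turn [ 0.33  0.16 -0.05]
tool in scope [-77.5 122.9 195.7] F [-1.  -0.4  0.7] q [-0.79  0.52  0.66  1.7  -0.35  1.05 -1.85]
```

```bash
python3 -m pendant '[[-1,[0,-0.2,3],[0.3,0.1,0]],[-1,[0,-0.2,6],[0.3,0.1,0]],[-1,[0,-0.2,9],[0.3,0.1,0]],[-1,[0,-0.2,11.3],[0.3,0.1,0]],[-1,[0,-0.2,11.3],[0.3,0.1,0]]]';python3 lev.py 0.007 0.082
```

```text
time_s: 11.15
tool_pos: [0.5923, 0.1596, 0.0825]
ee_rot: [-0.0, 0.991, -0.131, -0.001]
force: [-0.2, 0.1, 0.7]
gripper_width: -0.0001
grip_force: 0.0
shift [ 8.65 -0.02  0.03] turn [0.01 0.13 0.02]
tool in scope [-79.5 124.8  82.5] F [-0.3  0.   0.7] q [-0.73  0.66  0.58  1.77 -0.46  0.85 -1.78]
```

```bash
python3 -m pendant '[[-1,[1.5,0,0],[0,0,0]],[-1,[3,0,0],[0,0,0]],[-1,[4.5,0,0],[0,0,0]],[-1,[6,0,0],[0,0,0]],[-1,[6.5,0,0],[0,0,0]]]';python3 lev.py 0.007 0.082
```

```text
time_s: 11.65
tool_pos: [0.658, 0.1425, 0.0862]
ee_rot: [-0.001, 0.991, -0.131, 0.001]
force: [-1.7, 0.4, 0.3]
gripper_width: 0.0002
grip_force: 0.4
shift [1.85 0.04 0.42] turn [-0.13 -0.13 -0.01]
tool in scope [-11.6 125.4  86.2] F [-1.7 -0.   0.3] q [-0.64  0.74  0.57  1.61 -0.47  0.93 -1.74]
```

```bash
python3 -m pendant '[[-1,[1,0,0.2],[0,0,0]],[-1,[1.9,0,0.2],[0,0,0]],[-1,[2.3,0,0.2],[0,0,0]],[-1,[2.3,0,0.2],[0,0,0]]]';python3 lev.py 0.011 0.082; cat > knob.py <<'E'
from seat import *
for n in ('top','scene'):
    im,W=cloud(n); hsv=cv2.cvtColor(im,cv2.COLOR_RGB2HSV).astype(int); d=W-seat*[1,1,0]
    k=((hsv[...,0]<8)|(hsv[...,0]>172))&(hsv[...,1]>150)&(np.abs(d@X)<.06)&(np.abs(d@Y-.125)<.03)&(W[...,2]>.075)&(W[...,2]<.13); q=W[k]-seat*[1,1,0]
    if k.sum(): print(n,k.sum(),'knob x',np.percentile(q@X,[2,50,98]).round(4),'z',np.percentile(q[:,2],[2,98]).round(4))
E
python3 knob.py
```

```text
time_s: 12.05
tool_pos: [0.6761, 0.1381, 0.0815]
ee_rot: [-0.001, 0.991, -0.131, -0.004]
force: [-27.3, 3.5, 17.2]
gripper_width: 0.0001
grip_force: 14.5
shift [ 0.4   0.09 -0.05] turn [-0.05  0.46  0.07]
tool in scope [  7.  125.8  81.5] F [-27.2  -3.7  17.2] q [-0.61  0.77  0.56  1.56 -0.48  0.96 -1.73]
scene 67 knob x [0.0237 0.0349 0.0424] z [0.0943 0.11  ]
```

The lever is on its end stop, at 27 N with the knob around x = 31 mm. I'll back off and verify.

```bash
python3 -m pendant '[[-1,[-1,0,0],[0,0,0]],[-1,[-3,0,0],[0,0,0]],[-1,[-5,0,-1],[0,0,0]],[-1,[-6,0,-5],[0,0,0]],[-1,[-7,0,-10],[0,0,0]]]'; python3 -m pendant '[[-1,[0,0,-4],[0,0,0]],[-1,[0,0,-8],[0,0,0]],[-1,[0,0,-12],[0,0,0]],[-1,[0,0,-12],[0,0,0]],[-1,[0,0,-12],[0,0,0]]]'; python3 knob.py; python3 chk2.py c5 | awk 'NR%3==0'
```

```text
time_s: 12.65
tool_pos: [0.6098, 0.1551, 0.1807]
ee_rot: [0.0, 0.991, -0.131, -0.002]
force: [0.3, 0.4, 1.5]
gripper_width: 0.0
grip_force: 0.0
time_s: 13.15
tool_pos: [0.6116, 0.1549, 0.3015]
ee_rot: [-0.001, 0.991, -0.131, 0.0]
force: [0.3, 0.3, -1.1]
gripper_width: 0.0005
grip_force: 0.0
top 35 knob x [0.0209 0.0277 0.035 ] z [0.0982 0.1112]
scene 60 knob x [0.0256 0.0343 0.0425] z [0.0952 0.1112]
-0.07 175 y [-0.0091  0.0127] ztop [0.0128 0.0145] V 31.0
-0.04 491 y [-0.0178  0.0179] ztop [0.0113 0.0146] V 27.0
-0.01 438 y [-0.0098  0.0139] ztop [0.0123 0.0147] V 146.5
0.02 498 y [-0.0091  0.0132] ztop [0.0122 0.0145] V 19.0
0.05 604 y [-0.0091  0.0137] ztop [0.0121 0.0154] V 21.0
0.08 660 y [-0.0117  0.015 ] ztop [0.0107 0.0164] V 33.0
```

View pics/c5.png

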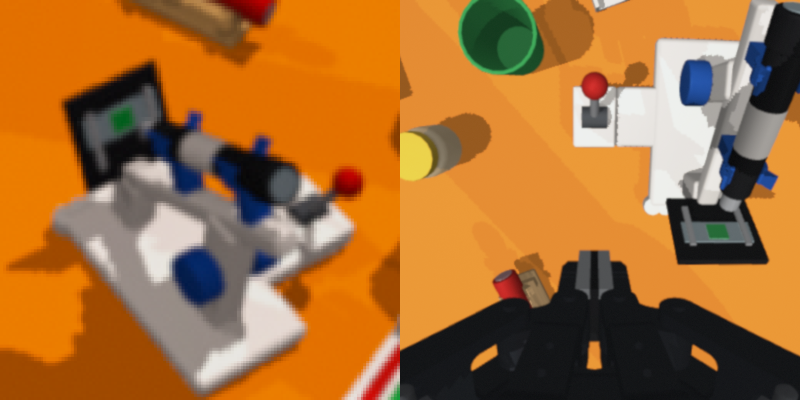

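The lever is fully over: the knob is at (347,182) in the scene half, around x = 31 mm. The tube is still in both clips and the robot is clear of everything.

```bash
python3 -c "
from bench import bot
print(bot.hand_in())"
```

```text
the job is handed in; nothing more can be done
None
```

I put the black tube fully home in both clips, nose towards the stage and white band between them, let go of it, flipped the lamp lever to its stop, and handed the job in at about 13 s of the 59 s; the hand-in gave no verdict.

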